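# Park the bean jar in its travel bay

## Task

Open the low green bifold door by pulling its brass post until both leaves are folded right back, and leave it open. Then push the round bean jar along the blue guard rail, standing on the table and beside the rail all the way, into the bay past the sprung roller until it sits home against the rubber stop with the roller sprung back out behind it. Push gently, do not ram the stop, and leave the two cups and the bowl where they stand.

Things in the scene. Friction and masses are not known exactly. Their poses are not given: they have to be found in the camera images.
- station: Fixed blue guard rail with an open-topped bay at its +y end. Origin at table level, on the rail's face at the bay's mouth (the door's plane). Its y runs along the rail into the bay, x points out through the rail (the jar's lane is at negative x), z up. All x, y below are in this frame. Rail: face at x = 0, y = -338 to 202 mm, 12 mm thick, 45 mm high.
- jar: Upright terracotta bean jar with a dark wooden lid and a brass band: 96 mm diameter, 75 mm high, about 0.45 kg (0.3 to 0.65), too wide to grip. Origin at the centre of its underside, z up. It starts on the table beside the rail, up to 20 mm clear of it, on the -y side of the bay.
- door (a joint): Hinge angle of the first leaf of the bifold door: 0 shut, grows as it folds outwards (to -y), 1.45 rad fully folded; starts slightly ajar, stays where it is left, light friction (about 1 N at the post).
- door_post (a point): Top centre of the upright round brass post on the second leaf, 12 mm from the fold: 14 mm diameter, rising from 44 to 78 mm above the table. Pinch it from above or hook it; it turns with the leaf.
- clip (a joint): How far the sprung white roller (upright, radius 10 mm, z = 14 to 39 mm, centre at rest at x = -98 mm, so it narrows the jar's passage by 8 mm) is backed away to -x, in m: 0 at rest, about 0.008 as the jar's widest part passes, about 0.002 when the jar is home, 0.016 at most. Spring 2 N at rest, 8 N at 0.008.
- bay (a point): Centre of the bay's floor, x = -70, y = 95 mm of the station. The bay is 140 mm wide (rail to side wall), y = 0 to 190 mm, walls 45 mm high. A carriage in it holds a sprung roller and, 73 mm further in than the roller's centre, the face of a rubber stop pad across the lane (4 N per mm, 4 mm travel). It is clamped with the roller's centre anywhere at y = 31 to 75 mm: untold, to be felt or seen.
- bay_mouth (a point): Middle of the bay's mouth on the floor, x = -70, y = 0 of the station, on the flush door track. The jar is home when it touches the stop: its centre is then 25 mm further in than the roller's centre, at y = 56 to 100 mm depending on the carriage, x about -48 mm. Passing the roller takes 4 to 12 N of push (up to 20 if pressed hard on the rail); past it the push drops, until the stop is met.
- door_hinge (a point): The door's hinge at table level, x = -140 mm, y = 0 of the station. Two leaves, each 68 mm wide, 8 mm thick, top at 44 mm. At door angle a the first runs from the hinge along (cos a, -sin a) in the station's x, y to the fold, the second from the fold along (cos a, sin a), its far end staying on the track line y = 0.
- cup_a: White ceramic cup, 72 mm wide, 60 mm high, a bystander; origin at the centre of its underside.
- cup_b: Blue ceramic cup, 72 mm wide, 60 mm high, a bystander; origin at the centre of its underside.
- bowl: Terracotta bowl, 110 mm wide, 45 mm high, a bystander; origin at the centre of its underside.
There are look-alikes about, which are no part of the job. Leave any purple or turquoise look-alike of the jar alone.

How it is judged (in metres and radians):
On the way:
1. the bifold door is folded back (door angle above 1.2 rad) (value of joint door above 1.2 rad), for 0.2 s.
At the end, for the whole second after the job is handed in: The jar stands upright (within 0.08 rad) and still in the bay, its centre more than 49 mm inside the mouth and within 8 mm of touching the rail, and past the roller, which has sprung back out behind it (backed less than 3.8 mm); the door is still folded (above 1.1 rad) (value of joint door above 1.1 rad and y of jar in the frame of station above 0.049 m and value of joint clip below 0.0038 m and x of jar in the frame of station above -0.056 m and angle between jar's own z axis and vertical below 0.08 rad and linear speed of jar below 0.01 m/s).
It fails at once if the jar is tipped (over 0.35 rad) (angle between jar's own z axis and vertical above 0.35 rad).
It fails at once if the jar is lifted off the table (over 20 mm) (height (world z) of jar above 0.02 m).
It fails at once if the jar strays from the rail (more than 50 mm clear of it) (x of jar in the frame of station below -0.098 m).
It fails at once if the jar is rammed against the rail, roller or stop (over 35 N) (contact force between jar and station above 35 N).
It fails at once if a bystander is moved more than 30 mm (distance of any of cup_a, cup_b, bowl from where it was at the start of the episode above 0.03 m).
It also fails if it takes over 72 s, if anything falls off the work surface, if the arm or the gripper's body presses on something with over 40 N, if the wrist force passes 120 N, or if a joint passes its speed limit or range.

## Robot

A 7-joint arm with a two-finger parallel gripper is mounted at the origin on the work surface. World frame = base frame: x ahead of the robot, y to its left, z up, the work surface at z = 0. Lengths are in m, angles in degrees, forces in N, time in s.
With the tool pointing down it reaches from about 0.35 to 0.9 m from the base axis. Payload 7.2 kg.
Tool frame: the origin (TCP) lies midway between the tips of the shut fingers; the grasp point (between the pads) lies grasp_offset behind it (grasp_offset is the distance from the TCP to the grasp point, in m); z points along the fingers, y is the line along which they close (so a half turn about z gives the same grasp; the last joint's range is limited). The gripper opens to 88 mm and grips with 3 to 60 N. Pads are 20 mm wide; open, the fingers measure 115 mm over their backs; the gripper's body (75 mm by 178 mm) begins 61 mm behind the grasp point.
Start: joints at [-79.194, 23.554, -0.728, 91.456, 0.321, 64.991, -4.71], TCP at [0.159, 0.605, 0.223] pointing down, gripper open.
Joint ranges: [-169.25, 169.25], [-16.82, 113.86], [-84.01, 82.57], [7.8, 145.47], [-59.2, 239.2], [7.22, 106.19], [-163.78, 163.78]. Speed limits (degrees/s): [136.94, 136.94, 172.46, 172.46, 180, 180, 180].

## Interface

Orientations are given as [roll, pitch, yaw] about the fixed x, y, z axes, in that order (R = Rz(yaw) Ry(pitch) Rx(roll)).
In Python, from rig import observe, camera, get_calibration, hand_in, boxes_of, grasp_offset gives the robot as it stands.
- The arm moves only by the tool play_rows, never from a script. Its argument "series" is one flat list of numbers, 7 for each row, row after row: the shift along the tool's x, y, z in cm, then the turn, a rotation vector about the tool's x, y, z in degrees, then the opening in per cent of the stroke, from 0 (shut) to 100 (fully open). In form: [tx, ty, tz, rx, ry, rz, gripper, tx, ty, tz, rx, ry, rz, gripper, ...]. A call has 1 to 10 rows; each row is the pose to reach, as a shift and turn from the pose commanded when the call began, along the tool's axes at that moment; what a row does not reach only later rows make up. A row lasts 1/10 s, in which the tool goes at most 50 mm and 8.59 degrees, less where a joint would pass 70% of its speed; a pose out of reach is approached as far as the arm can. A call with a gripper value outside its range is refused whole. The fingers move at their own pace and stop on an object; "force" is the grip in N (left out, the last holds). Time passes only in rows, so rows that repeat a pose let the fingers close. It gives the time, the measured TCP pose, the force, the opening and the grip force at its end, in the units of the state.
- observe(): the state, without advancing time (a new reading comes with each control period).
- camera(name): name is "scene" or "top"; returns the picture (480x640x3 uint8, red, green, blue); there is no depth.
- get_calibration(name): a dict with "fov_y" (degrees; the focal length in pixels is half the picture's height over the tangent of half this angle, whatever the lens; pixels are square), "cx", "cy" (the principal point, pixels), "xyz" and "attitude" of the camera in the world. Camera axes: x right, y down, z forward; pixel columns grow to the right and rows downward; lengths in m; the calibration is good to about 2 mm. A picture is of the moment at which its call begins. get_calibration takes no time and is no camera call.
- hand_in(): hands the job in; it is judged then, once.
Trained networks look in the newest picture that a camera, given by its name, has taken for a name from the list of things; names that differ only in an ending like _2 or _b are one class to them, and where a whole thing is asked for, a point or a joint stands for the part that bears it (a point fixed in the world has none). Each returns a list of dicts, best first, with "confidence" (0 to 1); they miss things now and then, are a little off and sometimes report something else, mostly with a low value. They report only what shows in the picture. A call takes as long as a camera call. They do not tell look-alikes from the thing itself.
- boxes_of(camera, thing): "extent" ([left, top, right, bottom] in pixels, round what is visible of it).
The state is a dict: "time": time; "qpos": joint angles; "qd": joint speeds; "tau": joint torques, N m; "ee_pos": TCP position; "eef_rot": TCP orientation; "wrist_force": force on the tool from outside, world axes, zero at the start; "ft_torque": the same for the moment, N m; "opening": finger opening in m; "grip_force": force on a finger pad.
Only numpy, scipy, OpenCV 4.12 (cv2) and the standard library are available. Lean on these libraries where they do the work, as an engineer would, in place of code of your own. Each camera call takes 0.05 s, during which the arm holds its last target. There are 200 camera calls.

## Working session

There is one attempt and no reset: what is moved stays moved. The work goes in short steps, Python scripts to look and compute and a tool call to move; the robot and the scene stay as the last step left them, time stands still between calls to the robot, and variables do not carry over. Pictures are saved under pics/ and viewed, at most 10 in all, crops included, and the job is handed in when it is done.

Besides the shell and the picture viewer there is one more tool, called after "Emit:" as a command line: name --argument value ..., lists and objects as JSON in quotes. play_rows: Moves the arm, as the interface text tells. Its arguments: {"type":"object","properties":{"series":{"type":"array"},"force":{"type":"number"}},"required":["series"]}

```bash
mkdir -p pics; ls
python3 - <<'E'
from rig import *
import cv2
print(grasp_offset, {k:v for k,v in observe().items() if k in('time','ee_pos','eef_rot','opening','wrist_force')})
for c in('scene','top'):
    im=camera(c); cv2.imwrite(f'pics/{c}0.png',im[:,:,::-1]); print(c,get_calibration(c))
    for t in('station','jar','door','door_post','clip','cup_a','bowl'):
        print(t,[([round(x) for x in d['extent']],round(d['confidence'],2)) for d in boxes_of(c,t)][:4])
E
```

```text
pics
0.0187 {'time': 0.0, 'ee_pos': array([0.15862956, 0.60401145, 0.22183296]), 'eef_rot': array([-1.79909873e+02,  4.82913681e-03,  1.65287751e+02]), 'wrist_force': array([-1.10335057,  0.02023461,  0.07123333]), 'opening': 0.08788730862430598}
scene {'fov_y': 48.81701788801357, 'cx': 317.07558956193736, 'cy': 236.245653107934, 'xyz': array([ 1.24448849, -0.20109773,  0.7845742 ]), 'attitude': array([-135.13442625,    0.82659291,   77.49911606])}
station [([233, 196, 518, 339], 0.68)]
jar [([331, 336, 385, 413], 0.93), ([299, 226, 351, 285], 0.9), ([212, 160, 256, 214], 0.9), ([371, 282, 426, 354], 0.61)]
door [([385, 218, 413, 269], 0.78), ([233, 198, 517, 338], 0.29)]
door_post [([391, 232, 411, 271], 0.6)]
clip [([416, 218, 429, 240], 0.62)]
cup_a [([284, 189, 317, 229], 0.96), ([232, 197, 515, 338], 0.72), ([332, 171, 368, 210], 0.58)]
bowl [([288, 190, 315, 229], 0.61), ([142, 217, 195, 259], 0.57)]
top {'fov_y': 48.792704921981304, 'cx': 312.8708435069496, 'cy': 235.33896221085607, 'xyz': array([ 0.3996669 , -0.04169041,  1.16265925]), 'attitude': array([-169.94612701,   -0.51926438,  -89.34838707])}
station [([142, 196, 399, 288], 0.87)]
jar [([357, 346, 404, 397], 0.96), ([174, 313, 228, 361], 0.81), ([249, 146, 295, 196], 0.78), ([288, 221, 335, 272], 0.71)]
door [([237, 224, 252, 279], 0.82), ([304, 296, 338, 330], 0.49)]
door_post [([238, 220, 252, 249], 0.51)]
clip []
cup_a [([302, 299, 338, 331], 0.8), ([247, 319, 281, 354], 0.6)]
bowl [([143, 196, 400, 286], 0.5)]
```

View pics/top0.png

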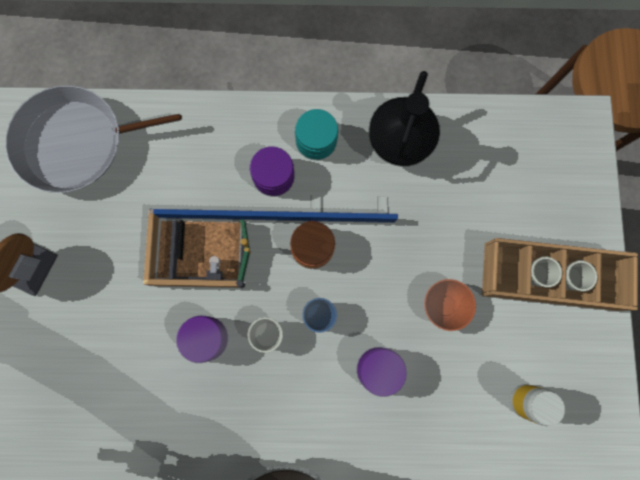

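View pics/scene0.png

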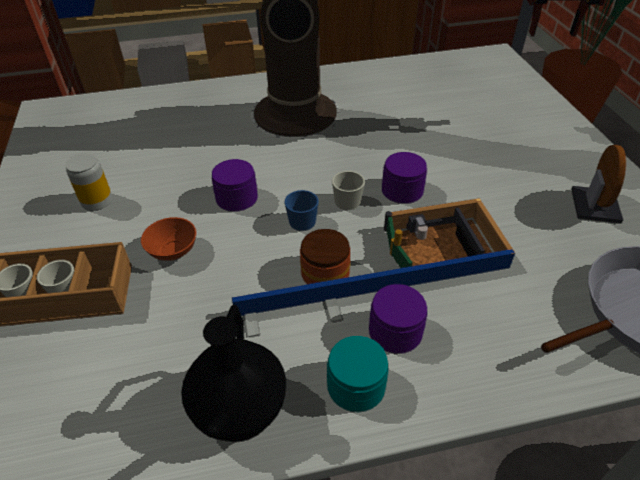

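The terracotta jar with the dark lid is at top (312,245), scene (325,257). The look-alikes are purple at top (272,171), (201,339), (382,371) and turquoise at (317,134). The only one beside the rail on the lane side is the terracotta one. The door is at top (245,250), slightly ajar, and the post is near (246,242). I'll confirm this in an enlarged crop.

```bash
cat > h.py <<'E'
from rig import *
import cv2, numpy as np
from scipy.spatial.transform import Rotation as R
def K(c):
    k=get_calibration(c); f=240/np.tan(np.radians(k['fov_y']/2))
    return k,f,R.from_euler('xyz',k['attitude'],degrees=True)
def p2w(c,u,v,z):
    k,f,r=K(c); d=r.apply([(u-k['cx'])/f,(v-k['cy'])/f,1]); o=k['xyz']
    return o+d*(z-o[2])/d[2]
def w2p(c,p):
    k,f,r=K(c); q=r.inv().apply(np.array(p)-k['xyz']); return np.array([k['cx']+f*q[0]/q[2],k['cy']+f*q[1]/q[2]])
E
python3 - <<'E'
from h import *
a=cv2.imread('pics/top0.png'); b=cv2.imread('pics/scene0.png')
A=cv2.resize(a[195:300,140:410],(800,311),interpolation=cv2.INTER_CUBIC)
B=cv2.resize(b[190:290,290:525],(680,289),interpolation=cv2.INTER_CUBIC)
C=np.zeros((600,800,3),np.uint8);C[:311]=A;C[311:,:680]=B;cv2.imwrite('pics/crop.png',C)
# blue mask
for c,im in(('top',a),('scene',b)):
    h=cv2.cvtColor(im,cv2.COLOR_BGR2HSV); m=cv2.inRange(h,(105,150,60),(122,255,255))
    n,l,s,_=cv2.connectedComponentsWithStats(m); i=1+s[1:,4].argmax()
    pts=np.argwhere(l==i)[:,::-1].astype(np.float32); print(c,s[i],cv2.minAreaRect(pts), cv2.boxPoints(cv2.minAreaRect(pts)).round(1).tolist())
    if c=='top':
        for u in(160,200,300,380): 
            vv=pts[pts[:,0]==u][:,1]; print(u,vv.min(),vv.max())
    print(s[i])
E
```

```text
top [ 154  210  243   11 1373] ((274.9884033203125, 215.07977294921875), (242.091552734375, 6.678663730621338), 1.1457629203796387) [[153.89999389648438, 216.0], [154.0, 209.3000030517578], [396.1000061035156, 214.1999969482422], [395.8999938964844, 220.8000030517578]]
160 210.0 216.0
200 211.0 215.0
300 213.0 217.0
380 215.0 219.0
[ 154  210  243   11 1373]
scene [ 232  250  281   52 1331] ((372.05352783203125, 275.30670166015625), (4.925546169281006, 284.0832214355469), 80.09998321533203) [[231.6999969482422, 297.29998779296875], [511.6000061035156, 248.5], [512.4000244140625, 253.3000030517578], [232.60000610351562, 302.20001220703125]]
[ 232  250  281   52 1331]
```

View pics/crop.png

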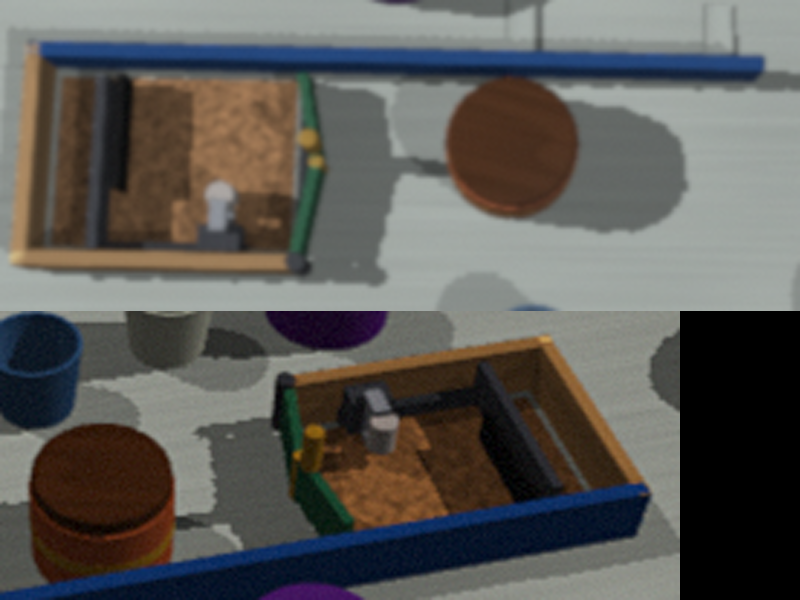

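The crop shows the bay on the left, the door ajar with its post at crop (309,139) → top pixel (244.3,241.9), the roller at crop (220,190), and the stop's face at crop x≈127. The terracotta jar with the brass band, close beside the rail, is the right one. Next I fit the station pose.

```bash
cat > st.py <<'E'
from h import *
from scipy.optimize import least_squares
T=lambda u,v:(140+u/2.963,195+v/2.963)
S=lambda u,v:(290+u/2.894,190+(v-311)/2.89)
obs=[('top',(12,202,45),T(40,43)),('top',(12,-338,45),T(764,57)),('top',(0,-338,45),T(763,70)),
('scene',(12,202,45),S(648,491)),('scene',(12,202,0),S(637,536)),('scene',(12,-338,45),(233,301)),('top',(-140,0,46),T(298,260)),
('scene',(-140,0,46),S(286,380))]
def s2w(q,p):
    c,s=np.cos(q[2]),np.sin(q[2]); x,y,z=np.array(p)/1000
    return np.array([q[0]+c*x-s*y,q[1]+s*x+c*y,z])
def w2s(q,p):
    c,s=np.cos(q[2]),np.sin(q[2]); dx,dy=p[0]-q[0],p[1]-q[1]
    return np.array([c*dx+s*dy,-s*dx+c*dy])*1000
fit=least_squares(lambda q:np.concatenate([w2p(c,s2w(q,p))-o for c,p,o in obs]),[.46,.1,0],loss='soft_l1')
Q=fit.x
E
python3 - <<'E'
from st import *
print('station',Q[:2].round(4),np.degrees(Q[2]).round(2))
for c,p,o in obs: print(c,p,(w2p(c,s2w(Q,p))-o).round(1))
pt=p2w('top',*T(309,138),.078); print('post',pt,w2s(Q,pt)); 
pt=p2w('scene',*S(315,430),.078); print('post sc',pt,w2s(Q,pt))
print('roller',w2s(Q,p2w('top',*T(220,190),.039)),w2s(Q,p2w('scene',*S(383,416),.039)))
print('stop face',w2s(Q,p2w('top',*T(128,120),.045)))
print('jar lid top',w2s(Q,p2w('top',*T(512,142),.075)),p2w('top',*T(512,142),.075))
# scene lid ellipse centre
print('jar sc',w2s(Q,p2w('scene',*S(102,478),.075)))
for n,c,u,v in(('cupw','top',265,335),('cupb','top',319,314),('bowl','top',451,305)): print(n,w2s(Q,p2w(c,u,v,.05)))
for a in np.arange(0,.6,.1): # post prediction: fold +12 along 2nd leaf
    print(round(a,1),-140+80*np.cos(a),-68*np.sin(a)+12*np.sin(a))
E
```

```text
station [0.6369 0.104 ] -0.31
top (12, 202, 45) [-5.1 -0.1]
top (12, -338, 45) [ 0.6 -0.2]
top (0, -338, 45) [1.  0.9]
scene (12, 202, 45) [ 1.1 -0.9]
scene (12, 202, 0) [-0.9 -0.8]
scene (12, -338, 45) [-1.5  0.5]
top (-140, 0, 46) [-1.4 -1.2]
scene (-140, 0, 46) [0.2 0.6]
post [0.57709396 0.09282411 0.078     ] [-59.76716727 -11.46912839]
post sc [0.57812859 0.09512746 0.078     ] [-58.74516745  -9.16014169]
roller [-92.55987422  55.97771067] [-98.23046445  57.48182212]
stop face [-43.6180962  123.73841857]
jar lid top [ -59.5113614  -153.67860365] [ 0.57657062 -0.04938463  0.075     ]
jar sc [ -50.45412859 -154.2484358 ]
cupw [-249.82559905  -58.3992707 ]
cupb [-205.01502764 -169.26609175]
bowl [-181.66544505 -445.1001925 ]
0.0 -60.0 0.0
0.1 -60.39966677775793 -5.590671332222377
0.2 -61.59467377270067 -11.125482524523429
0.3 -63.573080869951525 -16.549131573035016
0.4 -66.31512047976919 -21.80742716928443
0.5 -69.79339504877018 -26.847830161835372
```

```bash
cat > go.py <<'E'
from st import *
import sys
def go(tx,ty,z,yaw):
    "target in station mm (z mm), yaw relative to station"
    o=observe(); r=R.from_euler('xyz',o['eef_rot'],degrees=True)
    t=s2w(Q,(tx,ty,z)); g=R.from_euler('xyz',[180,0,yaw+np.degrees(Q[2])],degrees=True)
    print((tx,ty,z),'->',(r.inv().apply(t-o['ee_pos'])*100).round(2),(r.inv()*g).as_rotvec(degrees=True).round(1))
def st():
    o=observe(); print('t',round(o['time'],2),'tcp st',w2s(Q,o['ee_pos']).round(1),(o['ee_pos'][2]*1000).round(1),'rot',o['eef_rot'].round(1),'F',o['wrist_force'].round(1),'op',round(o['opening'],4),'g',round(o['grip_force'],1))
E
python3 -c "
from go import *
st(); go(-60.5,-11,140,130); go(-60.5,-11,54,130)"
```

```text
t 0.8 tcp st [-480.9  497.9] 222.6 rot [-180.     0.   165.3] F [0.1 0.1 0.3] op 0.0877 g 0.0
(-60.5, -11, 140) -> [-53.37 -38.83   8.27] [-0.   0.  35.6]
(-60.5, -11, 54) -> [-53.37 -38.83  16.87] [-0.   0.  35.6]
```

Emit:
play_rows --series '[-4,-3,0.6,0,0,7,100,-8,-5.8,1.2,0,0,14,60,-12,-8.7,1.8,0,0,21,45,-16,-11.6,2.4,0,0,28,45,-20,-14.5,3,0,0,35.6,45,-24,-17.4,3.6,0,0,35.6,45,-28,-20.4,4.2,0,0,35.6,45,-32,-23.3,5,0,0,35.6,45,-36,-26.2,5.6,0,0,35.6,45,-40,-29.1,6.2,0,0,35.6,45]'

```text
time: 1.8
ee_pos: [0.4728, 0.2199, 0.1608]
eef_rot: [179.9, -0.0, 129.7]
wrist_force: [0.6, 0.9, 0.1]
opening: 0.0398
grip_force: 0.0
```

```bash
python3 -c "
from go import *
st(); go(-60.5,-11,100,130); go(-60.5,-11,54,130)"
```

```text
t 1.8 tcp st [-164.7  115. ] 160.8 rot [179.9  -0.  129.7] F [0.6 0.9 0.1] op 0.0398 g 0.0
(-60.5, -11, 100) -> [-16.35  -0.13   6.08] [ 0.1 -0.   0. ]
(-60.5, -11, 54) -> [-16.36  -0.13  10.68] [ 0.1 -0.   0. ]
```

Emit:
play_rows --series '[-4,0,1.5,0,0,0,45,-8,0,3,0,0,0,45,-12,0,4.5,0,0,0,45,-15,-0.1,5.5,0,0,0,45,-16.3,-0.1,6,0,0,0,45,-16.3,-0.1,6,0,0,0,45]'

```text
time: 2.4
ee_pos: [0.5753, 0.0938, 0.1]
eef_rot: [-179.9, 0.0, 129.5]
wrist_force: [-0.7, 0.4, 1.1]
opening: 0.0393
grip_force: 0.0
```

```bash
python3 -c "
from go import *
st(); go(-60.5,-11,54,130)
ims=[camera(c) for c in ('scene','top')]
a=cv2.resize(ims[0][150:300,280:530],(750,450)) 
b=cv2.resize(ims[1][180:300,180:330],(400,320))
cv2.imwrite('pics/near.png',a[:,:,::-1])
for c in('scene','top'): print(c,[(np.round(d['extent']),round(d['confidence'],2)) for d in boxes_of(c,'door_post')])
"
```

```text
t 2.4 tcp st [-61.5 -10.5] 100.0 rot [-179.9    0.   129.5] F [-0.7  0.4  1.1] op 0.0393 g 0.0
(-60.5, -11, 54) -> [-0.11  0.05  4.6 ] [-0.1  0.  -0.2]
scene [(array([390., 233., 408., 268.]), 0.96)]
top []
```

View pics/near.png

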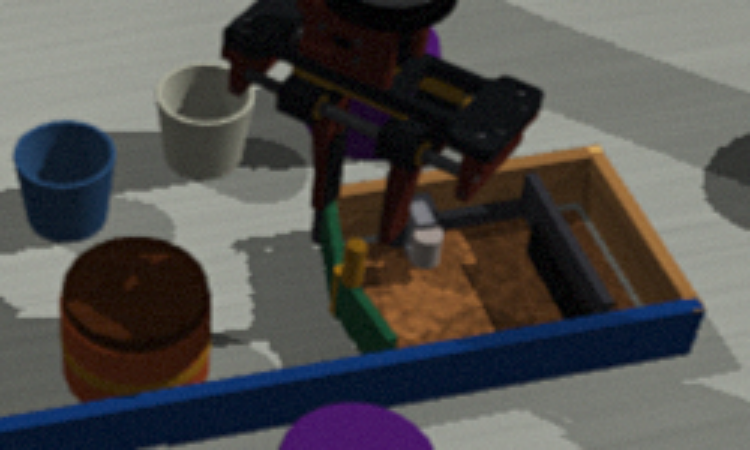

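The picture shows the fingertips at crop (320,238) and (395,240), above and beside the post top at (356,243). I'll check their projection.

```bash
python3 -c "
from go import *
o=observe(); r=R.from_euler('xyz',o['eef_rot'],degrees=True)
for d in(0,-.02,.02): 
  p=w2p('scene',o['ee_pos']+r.apply([0,d,0])); print('tip',(p-[280,150])*3)
print('post',(w2p('scene',s2w(Q,(-60.5,-11,78)))-[280,150])*3)
t=s2w(Q,(-60.5,-11,78)); print(w2p('top',t),w2p('top',o['ee_pos']))
i=camera('top'); cv2.imwrite('pics/t1.png',cv2.resize(i[180:300,190:310],(600,600),interpolation=cv2.INTER_CUBIC)[:,:,::-1])
"
```

```text
tip [361.93694806 212.34461086]
tip [334.57985184 199.26952219]
tip [389.78463231 225.65417186]
post [352.87791661 242.09318342]
[244.04599926 241.91878461] [240.53508147 240.97552788]
```

View pics/t1.png

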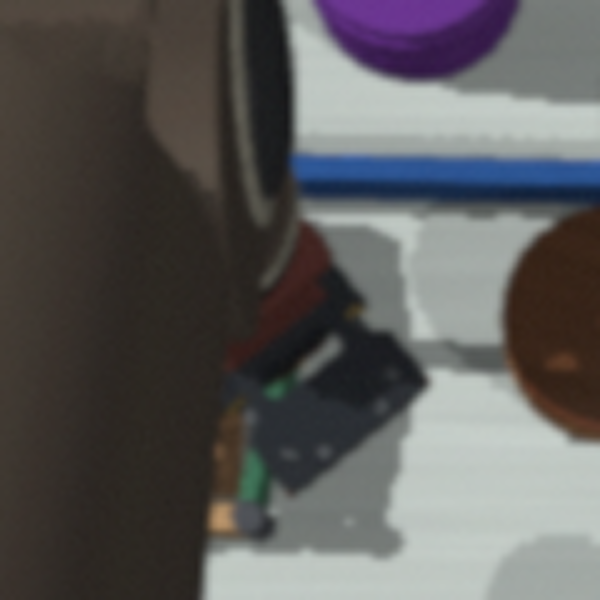

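Consistent: the dark end at the left is the hinge cap, so the fingers straddle the post. Descending and closing gently.

Emit:
play_rows --series '[-0.1,0,1.5,0,0,0,45,-0.1,0,3,0,0,0,45,-0.1,0,4.2,0,0,0,45,-0.1,0,4.4,0,0,0,45,-0.1,0,4.4,0,0,0,0,-0.1,0,4.4,0,0,0,0,-0.1,0,4.4,0,0,0,0,-0.1,0,4.4,0,0,0,0,-0.1,0,4.4,0,0,0,0]' --force 8

```text
time: 3.55
ee_pos: [0.5762, 0.0946, 0.0571]
eef_rot: [179.9, 0.0, 129.7]
wrist_force: [0.7, -0.6, 0.5]
opening: 0.014
grip_force: 8.0
```

```bash
python3 -c "
from go import *
st()
for a in (.2,.35,.5,.65,.8,.95,1.1,1.25,1.4,1.45): go(-140+80*np.cos(a),-56*np.sin(a),56,130)"
```

```text
t 3.55 tcp st [-60.7  -9.6] 57.1 rot [179.9   0.  129.7] F [ 0.7 -0.6  0.5] op 0.014 g 8.0
(np.float64(-61.59467377270067), np.float64(-11.125482524523427), 56) -> [-0.06 -0.16  0.11] [ 0.1  0.  -0. ]
(np.float64(-64.8501829722097), np.float64(-19.202277217505276), 56) -> [-0.46 -0.93  0.11] [ 0.1  0.  -0. ]
(np.float64(-69.79339504877018), np.float64(-26.84783016183537), 56) -> [-0.73 -1.8   0.11] [ 0.1  0.  -0. ]
(np.float64(-76.31329611607553), np.float64(-33.89043872121822), 56) -> [-0.85 -2.75  0.11] [ 0.1  0.  -0. ]
(np.float64(-84.26346325222677), np.float64(-40.171941090373274), 56) -> [-0.82 -3.77  0.11] [ 0.1  0.  -0. ]
(np.float64(-93.46535284288932), np.float64(-45.55126826820493), 56) -> [-0.64 -4.82  0.11] [ 0.1  0.  -0. ]
(np.float64(-103.7123102859538), np.float64(-49.90761216344038), 56) -> [-0.32 -5.88  0.1 ] [ 0.1  0.  -0. ]
(np.float64(-114.7742110083785), np.float64(-53.143138683912824), 56) -> [ 0.14 -6.94  0.1 ] [ 0.1  0.  -0. ]
(np.float64(-126.40262856798071), np.float64(-55.18518487935377), 56) -> [ 0.73 -7.96  0.1 ] [ 0.1  0.  -0. ]
(np.float64(-130.35977845061066), np.float64(-55.59192749810495), 56) -> [ 0.96 -8.29  0.1 ] [ 0.1  0.  -0. ]
```

Post held (14.0 mm). Pulling along the arc.

Emit:
play_rows --series '[-0.25,-0.5,0,0,0,0,0,-0.45,-0.95,0,0,0,0,0,-0.6,-1.4,0,0,0,0,0,-0.73,-1.8,0,0,0,0,0,-0.8,-2.3,0,0,0,0,0,-0.85,-2.75,0,0,0,0,0,-0.84,-3.25,0,0,0,0,0,-0.82,-3.75,0,0,0,0,0]'

```text
time: 4.35
ee_pos: [0.5518, 0.0642, 0.0568]
eef_rot: [180.0, -0.0, 129.7]
wrist_force: [0.4, 3.3, 5.0]
opening: 0.0137
grip_force: 8.0
```

```bash
python3 -c "
from go import *
st()
for a in (.8,.95,1.1,1.25,1.4,1.43): go(-140+80*np.cos(a),-56*np.sin(a),56,130)"
```

```text
t 4.35 tcp st [-84.9 -40.2] 56.8 rot [180.   -0.  129.7] F [0.4 3.3 5. ] op 0.0137 g 8.0
(np.float64(-84.26346325222677), np.float64(-40.171941090373274), 56) -> [-0.03  0.05  0.08] [ 0. -0.  0.]
(np.float64(-93.46535284288932), np.float64(-45.55126826820493), 56) -> [ 0.14 -1.    0.08] [ 0. -0.  0.]
(np.float64(-103.7123102859538), np.float64(-49.90761216344038), 56) -> [ 0.47 -2.07  0.08] [ 0. -0.  0.]
(np.float64(-114.7742110083785), np.float64(-53.143138683912824), 56) -> [ 0.93 -3.12  0.08] [ 0. -0.  0.]
(np.float64(-126.40262856798071), np.float64(-55.18518487935377), 56) -> [ 1.52 -4.14  0.08] [ 0. -0.  0.]
(np.float64(-128.77347153226106), np.float64(-55.44585537888195), 56) -> [ 1.66 -4.34  0.08] [ 0. -0.  0.]
```

Emit:
play_rows --series '[0.06,-0.5,-0.2,0,0,0,0,0.14,-1.0,-0.3,0,0,0,0,0.3,-1.55,-0.3,0,0,0,0,0.47,-2.05,-0.3,0,0,0,0,0.7,-2.6,-0.3,0,0,0,0,0.93,-3.1,-0.3,0,0,0,0,1.22,-3.6,-0.3,0,0,0,0,1.5,-4.1,-0.3,0,0,0,0,1.6,-4.25,-0.3,0,0,0,0,1.6,-4.25,-0.3,0,0,0,0]'

```text
time: 5.35
ee_pos: [0.5088, 0.0496, 0.0598]
eef_rot: [180.0, -0.0, 129.7]
wrist_force: [0.0, 2.2, -6.6]
opening: 0.0138
grip_force: 8.0
```

```bash
python3 -c "
from go import *
st()"
```

```text
t 5.35 tcp st [-127.8  -55.1] 59.8 rot [180.   -0.  129.7] F [ 0.   2.2 -6.6] op 0.0138 g 8.0
```

Emit:
play_rows --series '[0,0,0,0,0,0,30,0,0,0,0,0,0,30,0,0,0,0,0,0,30,0,0,-3,0,0,0,30,0,0,-6,0,0,0,30,0,0,-9,0,0,0,30,0,0,-9,0,0,0,30]'

```text
time: 6.05
ee_pos: [0.5118, 0.0495, 0.1536]
eef_rot: [179.6, 0.2, 129.6]
wrist_force: [-0.3, 0.4, -0.0]
opening: 0.0263
grip_force: 0.0
```

```bash
python3 -c "
from go import *
st(); go(-52,-250,150,90); go(-52,-250,150,-90); print(observe()['qpos'])"
```

```text
t 6.05 tcp st [-124.8  -55.2] 153.6 rot [179.6   0.2 129.6] F [-0.3  0.4 -0. ] op 0.0263 g 0.0
(-52, -250, 150) -> [-19.61  -6.94   0.37] [ 0.4  0.  40. ]
(-52, -250, 150) -> [-19.61  -6.94   0.37] [  -0.     0.5 -140. ]
[-27.53868107  17.27905858  20.32110726 112.66343436  -7.69109269
  50.92513756  36.40799088]
```

Emit:
play_rows --series '[-4,-1.4,-1,0,0,8,45,-8,-2.8,-1,0,0,16,45,-12,-4.2,-1,0,0,24,45,-16,-5.6,-1,0,0,32,45,-19.6,-6.9,-1,0,0,40,45,-19.6,-6.9,-1,0,0,40,45,-19.6,-6.9,-1,0,0,40,45]'

```text
time: 6.75
ee_pos: [0.5808, -0.1462, 0.1588]
eef_rot: [-179.9, 0.0, 89.6]
wrist_force: [0.2, 0.1, -0.4]
opening: 0.0393
grip_force: 0.0
```

```bash
python3 -c "
from go import *
st()
i=camera('scene'); print([(np.round(d['extent']),round(d['confidence'],2)) for d in boxes_of('scene','jar')])
j=camera('top'); 
C=np.zeros((600,800,3),np.uint8)
C[:300]=cv2.resize(j[180:300,100:420],(800,300),interpolation=cv2.INTER_CUBIC)
C[300:,:600]=cv2.resize(i[150:300,260:560],(600,300),interpolation=cv2.INTER_CUBIC)
cv2.imwrite('pics/n2.png',C[:,:,::-1])"
```

```text
t 6.75 tcp st [ -54.7 -250.5] 158.8 rot [-179.9    0.    89.6] F [ 0.2  0.1 -0.4] op 0.0393 g 0.0
[(array([298., 229., 352., 284.]), 0.96), (array([327., 336., 386., 414.]), 0.96), (array([370., 283., 428., 355.]), 0.88), (array([380., 149., 428., 200.]), 0.78), (array([209., 156., 249., 214.]), 0.74)]
```

View pics/n2.png

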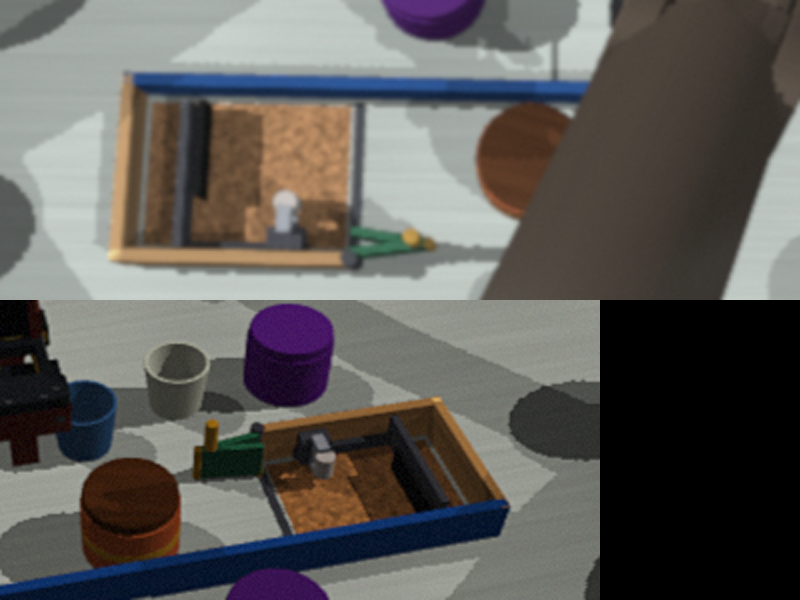

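Door folded flat against the side (top crop (350–430,243)), with the lane and bay clear and the jar unmoved. Next I lower the gripper behind the jar.

Emit:
play_rows --series '[0,0,4,0,0,0,45,0,0,8,0,0,0,45,0,0,11,0,0,0,45,0,0,13,0,0,0,45,0,0,13.6,0,0,0,45,0,0,13.6,0,0,0,45]'

```text
time: 7.5
ee_pos: [0.5809, -0.1443, 0.0233]
eef_rot: [-179.9, -0.0, 89.8]
wrist_force: [0.1, 0.7, 1.1]
opening: 0.0394
grip_force: 0.0
```

```bash
python3 -c "
from go import *
st(); go(-52,-215,23,90);go(-49,-190,23,90)"
```

```text
t 7.5 tcp st [ -54.7 -248.5] 23.3 rot [-179.9   -0.    89.8] F [0.1 0.7 1.1] op 0.0394 g 0.0
(-52, -215, 23) -> [3.35 0.27 0.03] [-0.1 -0.   0.1]
(-49, -190, 23) -> [5.85 0.58 0.03] [-0.1 -0.   0.1]
```

Emit:
play_rows --series '[1.2,0.1,0,0,0,0,45,2.4,0.2,0,0,0,0,45,3.2,0.25,0,0,0,0,45,3.6,0.25,0,0,0,0,45,3.9,0.25,0,0,0,0,45,4.2,0.25,0,0,0,0,45,4.5,0.3,0,0,0,0,45,4.8,0.3,0,0,0,0,45,5.1,0.3,0,0,0,0,45,5.4,0.3,0,0,0,0,45]'

```text
time: 8.5
ee_pos: [0.5844, -0.0914, 0.0236]
eef_rot: [-180.0, 0.0, 89.7]
wrist_force: [-0.6, -2.9, 2.3]
opening: 0.0395
grip_force: 1.6
```

```bash
python3 -c "
from go import *
st(); i=camera('scene')
for d in boxes_of('scene','jar')[:5]: print(np.round(d['extent'],1))
print(w2p('scene',s2w(Q,(-52,-154,37))),w2p('scene',s2w(Q,(-52,-144,37))))"
```

```text
t 8.5 tcp st [ -51.4 -195.6] 23.6 rot [-180.     0.    89.7] F [-0.6 -2.9  2.3] op 0.0395 g 1.6
[312.3 227.8 357.8 284. ]
[212.6 159.7 257.2 214.2]
[368.6 283.  424.8 353.9]
[326.1 336.5 386.1 414. ]
[378.8 150.7 427.8 204.7]
[325.26194503 260.95087547] [330.37308691 260.0805497 ]
```

Emit:
play_rows --series '[0.4,0.05,0,0,0,0,45,1,0.1,0,0,0,0,45,1.6,0.15,0,0,0,0,45,2.2,0.2,0,0,0,0,45,2.8,0.25,0,0,0,0,45,3.4,0.25,0,0,0,0,45,4,0.25,0,0,0,0,45,4.6,0.25,0,0,0,0,45,5.2,0.3,0,0,0,0,45,5.6,0.3,0,0,0,0,45]'

```text
time: 9.6
ee_pos: [0.5878, -0.0346, 0.0236]
eef_rot: [-180.0, -0.0, 89.7]
wrist_force: [0.5, -1.8, -0.9]
opening: 0.0395
grip_force: 0.8
```

```bash
python3 -c "
from go import *
st(); go(-48,-140,23,90)"
```

```text
t 9.6 tcp st [ -48.4 -138.8] 23.6 rot [-180.    -0.    89.7] F [ 0.5 -1.8 -0.9] op 0.0395 g 0.8
(-48, -140, 23) -> [-0.12  0.04  0.06] [-0. -0.  0.]
```

Emit:
play_rows --series '[0.5,0.05,0,0,0,0,45,1.2,0.1,0,0,0,0,45,1.9,0.1,0,0,0,0,45,2.6,0.1,0,0,0,0,45,3.3,0.1,0,0,0,0,45,4,0.1,0,0,0,0,45,4.7,0.1,0,0,0,0,45,5.4,0.1,0,0,0,0,45,6,0.1,0,0,0,0,45,6.4,0.1,0,0,0,0,45]'

```text
time: 10.6
ee_pos: [0.5892, 0.0294, 0.0236]
eef_rot: [180.0, -0.0, 89.7]
wrist_force: [0.7, -0.9, -0.4]
opening: 0.0394
grip_force: 0.8
```

```bash
python3 -c "
from go import *
st()
i=camera('scene');j=camera('top')
C=np.zeros((600,800,3),np.uint8)
C[:300]=cv2.resize(j[180:300,100:420],(800,300),interpolation=cv2.INTER_CUBIC)
C[300:,:600]=cv2.resize(i[150:300,260:560],(600,300),interpolation=cv2.INTER_CUBIC)
cv2.imwrite('pics/n3.png',C[:,:,::-1])"
```

```text
t 10.6 tcp st [-47.3 -74.8] 23.6 rot [180.   -0.   89.7] F [ 0.7 -0.9 -0.4] op 0.0394 g 0.8
```

View pics/n3.png

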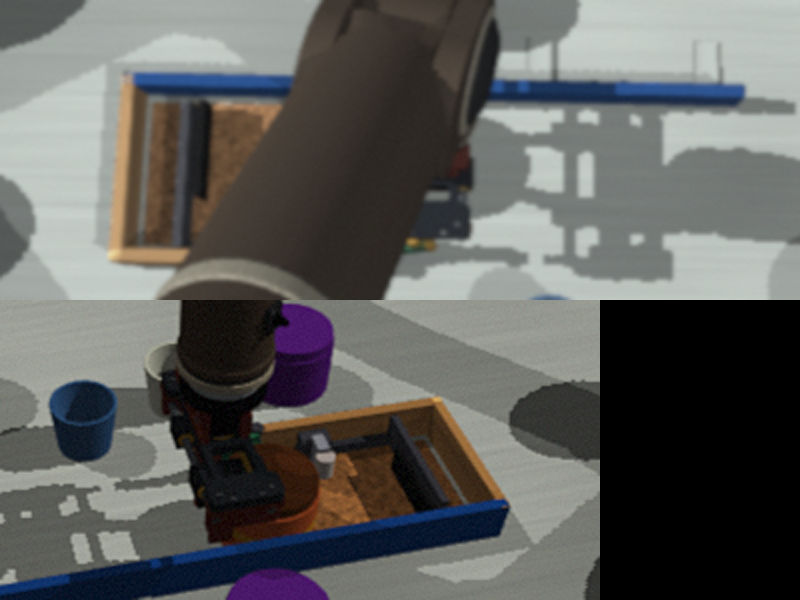

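The jar is at the mouth beside the rail, and the forces are small. On towards the roller.

Emit:
play_rows --series '[0.5,0,0,0,0,0,45,1.1,0,0,0,0,0,45,1.7,0,0,0,0,0,45,2.3,0,0,0,0,0,45,2.9,0,0,0,0,0,45,3.4,0,0,0,0,0,45,3.8,0,0,0,0,0,45,4.1,0,0,0,0,0,45,4.3,0,0,0,0,0,45]'

```text
time: 11.6
ee_pos: [0.5894, 0.0718, 0.0237]
eef_rot: [180.0, 0.0, 89.7]
wrist_force: [-0.5, -3.5, 0.5]
opening: 0.0395
grip_force: 1.2
```

```bash
python3 -c "
from go import *
st()"
```

```text
t 11.6 tcp st [-47.3 -32.4] 23.7 rot [180.    0.   89.7] F [-0.5 -3.5  0.5] op 0.0395 g 1.2
```

Now slow steps past the roller, watching the force.

Emit:
play_rows --series '[0.25,0,0,0,0,0,45,0.5,0,0,0,0,0,45,0.75,0,0,0,0,0,45,1.0,0,0,0,0,0,45,1.25,0,0,0,0,0,45,1.5,0,0,0,0,0,45]'

```text
time: 12.2
ee_pos: [0.5896, 0.0856, 0.0237]
eef_rot: [180.0, 0.1, 89.6]
wrist_force: [1.9, -5.6, 2.0]
opening: 0.0394
grip_force: 3.2
```

Emit:
play_rows --series '[0.25,0,0,0,0,0,45,0.5,0,0,0,0,0,45,0.75,0,0,0,0,0,45,1.0,0,0,0,0,0,45]'

```text
time: 12.6
ee_pos: [0.5893, 0.0949, 0.0237]
eef_rot: [-180.0, 0.1, 89.6]
wrist_force: [0.4, -7.8, 2.6]
opening: 0.0394
grip_force: 3.6
```

```bash
python3 -c "
from go import *
st()"
```

```text
t 12.6 tcp st [-47.6  -9.3] 23.7 rot [-1.80e+02  1.00e-01  8.96e+01] F [ 0.4 -7.8  2.6] op 0.0394 g 3.6
```

Emit:
play_rows --series '[0.2,0,0,0,0,0,45,0.4,0,0,0,0,0,45,0.6,0,0,0,0,0,45,0.8,0,0,0,0,0,45]'

```text
time: 13.0
ee_pos: [0.589, 0.1028, 0.0237]
eef_rot: [-179.9, 0.1, 89.6]
wrist_force: [-0.8, -7.6, 4.6]
opening: 0.0398
grip_force: 3.5
```

Emit:
play_rows --series '[0.2,0,0,0,0,0,45,0.4,0,0,0,0,0,45,0.6,0,0,0,0,0,45,0.8,0,0,0,0,0,45]'

```text
time: 13.4
ee_pos: [0.5884, 0.1116, 0.0233]
eef_rot: [-179.9, 0.1, 89.6]
wrist_force: [-2.0, -4.1, 1.5]
opening: 0.0395
grip_force: 2.1
```

Emit:
play_rows --series '[0.2,0,0,0,0,0,45,0.4,0,0,0,0,0,45,0.6,0,0,0,0,0,45]'

```text
time: 13.7
ee_pos: [0.5892, 0.1192, 0.0234]
eef_rot: [-179.9, -0.0, 89.7]
wrist_force: [-1.4, -3.7, -0.3]
opening: 0.0394
grip_force: 1.0
```

```bash
python3 -c "
from go import *
st()"
```

```text
t 13.7 tcp st [-47.8  14.9] 23.4 rot [-179.9   -0.    89.7] F [-1.4 -3.7 -0.3] op 0.0394 g 1.0
```

Emit:
play_rows --series '[0.12,0,0,0,0,0,45,0.25,0,0,0,0,0,45,0.35,0,0,0,0,0,45,0.45,0,0,0,0,0,45]'

```text
time: 14.1
ee_pos: [0.5897, 0.1233, 0.0237]
eef_rot: [180.0, -0.0, 89.7]
wrist_force: [-1.4, -1.7, -0.1]
opening: 0.0394
grip_force: 0.8
```

Emit:
play_rows --series '[0.1,0,0,0,0,0,45,0.2,0,0,0,0,0,45,0.3,0,0,0,0,0,45]'

```text
time: 14.4
ee_pos: [0.5897, 0.1262, 0.0236]
eef_rot: [-180.0, -0.0, 89.7]
wrist_force: [-0.5, -2.3, -0.1]
opening: 0.0395
grip_force: 0.8
```

Emit:
play_rows --series '[0.1,0,0,0,0,0,45,0.2,0,0,0,0,0,45]'

```text
time: 14.6
ee_pos: [0.5897, 0.1282, 0.0236]
eef_rot: [-180.0, -0.0, 89.7]
wrist_force: [-0.4, -1.8, -0.4]
opening: 0.0398
grip_force: 0.9
```

Emit:
play_rows --series '[0.1,0,0,0,0,0,45,0.2,0,0,0,0,0,45]'

```text
time: 14.8
ee_pos: [0.5897, 0.13, 0.0236]
eef_rot: [-180.0, 0.0, 89.7]
wrist_force: [-0.1, -2.5, 1.1]
opening: 0.0392
grip_force: 1.2
```

Emit:
play_rows --series '[0.1,0,0,0,0,0,45,0.15,0,0,0,0,0,45]'

```text
time: 15.0
ee_pos: [0.5897, 0.1307, 0.0236]
eef_rot: [-180.0, 0.1, 89.6]
wrist_force: [-1.0, -5.0, 0.5]
opening: 0.0397
grip_force: 2.3
```

Emit:
play_rows --series '[0.1,0,0,0,0,0,45,0.1,0,0,0,0,0,45]'

```text
time: 15.2
ee_pos: [0.5897, 0.1311, 0.0236]
eef_rot: [-180.0, 0.1, 89.6]
wrist_force: [-0.8, -5.9, 0.4]
opening: 0.0394
grip_force: 2.6
```

Emit:
play_rows --series '[0.05,0,0,0,0,0,45,0.05,0,0,0,0,0,45]'

```text
time: 15.4
ee_pos: [0.5897, 0.1311, 0.0236]
eef_rot: [-180.0, 0.1, 89.6]
wrist_force: [0.1, -6.5, 1.1]
opening: 0.0394
grip_force: 3.0
```

The stop is felt: force rises steeply within 1 mm, at jar y ≈ 80 mm, which agrees with roller y ≈ 56 mm. Backing off straight and then up.

Emit:
play_rows --series '[-0.1,0,0,0,0,0,45,-0.3,0,0,0,0,0,45,-1,0,0,0,0,0,45,-2.5,0,0,0,0,0,45,-4.5,0,0,0,0,0,45,-6,0,0,0,0,0,45,-6.5,0,-3,0,0,0,45,-7,0,-7,0,0,0,45,-7,0,-11,0,0,0,45,-9,0,-15,0,0,0,45]'

```text
time: 16.4
ee_pos: [0.589, 0.0447, 0.1749]
eef_rot: [-180.0, -0.1, 89.9]
wrist_force: [0.0, 0.8, 0.2]
opening: 0.0393
grip_force: 0.0
```

Emit:
play_rows --series '[-5,0,0,0,0,0,45,-10,0,0,0,0,0,45,-15,0,0,0,0,0,45,-20,0,0,0,0,0,45,-22,0,0,0,0,0,45,-22,0,0,0,0,0,45]'

```text
time: 17.0
ee_pos: [0.5867, -0.1825, 0.174]
eef_rot: [180.0, 0.1, 89.3]
wrist_force: [-0.7, 0.1, 0.1]
opening: 0.0397
grip_force: 0.0
```

```bash
python3 -c "
from go import *
st()
i=camera('scene');j=camera('top')
for c in('scene','top'):
  for t in('jar','clip'): print(c,t,[(np.round(d['extent'],1),round(d['confidence'],2)) for d in boxes_of(c,t)][:5])
for y in(70,80,90): print(y,w2p('top',s2w(Q,(-48,y,75))),w2p('scene',s2w(Q,(-48,y,75))))
C=np.zeros((600,800,3),np.uint8)
C[:300]=cv2.resize(j[180:300,100:420],(800,300),interpolation=cv2.INTER_CUBIC)
C[300:,:600]=cv2.resize(i[170:270,340:540],(600,300),interpolation=cv2.INTER_CUBIC)
cv2.imwrite('pics/n4.png',C[:,:,::-1])"
```

```text
t 17.0 tcp st [ -48.7 -286.8] 174.0 rot [1.80e+02 1.00e-01 8.93e+01] F [-0.7  0.1  0.1] op 0.0397 g 0.0
scene jar [(array([382.1, 150.4, 429.6, 204.1]), 0.94), (array([369.5, 283.1, 427.5, 354.8]), 0.9), (array([210.9, 163.3, 222.5, 212.3]), 0.84), (array([326.5, 333.6, 388.4, 413.2]), 0.62), (array([417.3, 212.8, 472.4, 265.2]), 0.58)]
scene clip []
top jar [(array([292.4, 110.6, 337.5, 162.5]), 0.83), (array([247.4, 146.9, 291.6, 197.4]), 0.81), (array([373.7, 350.8, 406.6, 398. ]), 0.75), (array([178.1, 315.4, 225.4, 361.9]), 0.7), (array([177.5, 212.1, 226. , 264.6]), 0.61)]
top clip []
70 [205.55544062 235.52954624] [440.14385082 229.58334626]
80 [200.75070851 235.44232529] [445.08985514 228.75737048]
90 [195.94545508 235.35509488] [450.02227839 227.93366272]
```

View pics/n4.png

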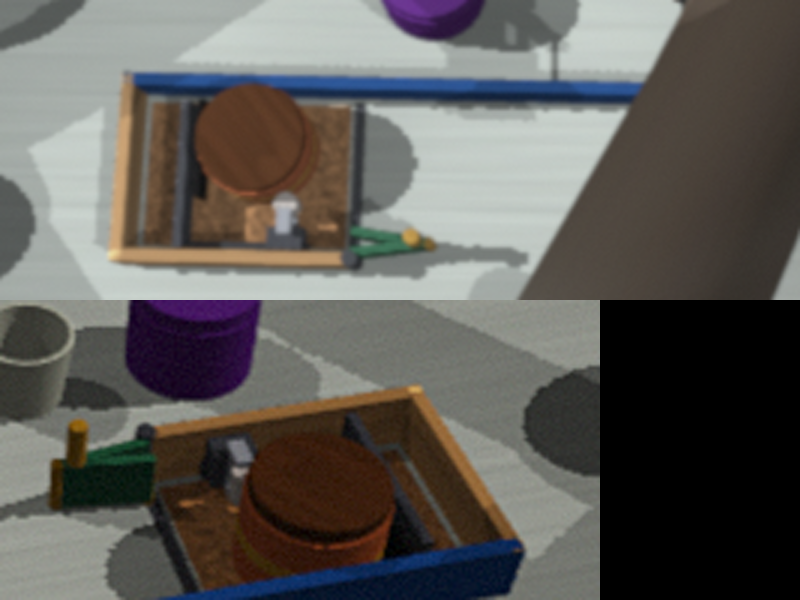

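The lid centre, at top pixel (200.4,235.6), gives y ≈ 81, x ≈ −48 mm: at home against the stop. The roller shows at its rest pixel, crop (285,200), and the door is still folded. Handing in.

```bash
python3 -c "
from rig import *
print(hand_in())"
```

```text
the job is handed in; nothing more can be done
None
```

I handed the job in at about 17 s (no verdict came back): the door is folded back, the jar sits upright against the rubber stop beside the rail with the roller sprung out behind it, and the cups and bowl were not touched.

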